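# Wedge a part tight in a milling fixture

## Robot

A 6-joint arm with a two-finger parallel gripper is mounted at the origin on the work surface. World frame = base frame: x ahead of the robot, y to its left, z up, the work surface at z = 0. Lengths are in m, angles in degrees, forces in N, time in s.
With the tool pointing down it reaches from about 0.3 to 0.775 m from the base axis. Payload 14.6 kg.
Tool frame: the origin (TCP) lies between the finger pads; the fingertips stand 14 mm ahead of it and the grasp point (between the pads) lies 5 mm behind it; x points along the fingers, y is the direction in which the jaws open and shut, and the axes are right-handed (so a half turn about x gives the same grasp; the last joint's range is limited). The gripper opens to 94 mm and grips with 3 to 60 N. Pads are 16 mm wide; open, the fingers measure 119 mm over their backs; the gripper's body (75 mm by 177 mm) begins 78 mm behind the grasp point.
Start: joints at [69.236, 17.183, 87.147, -0, 75.671, -3.816], TCP at [0.16, 0.526, 0.219] pointing down, gripper open.
Joint ranges: [-173.82, 173.82], [-45.26, 126.66], [13.44, 144.39], [-59.66, 239.66], [0, 175.72], [-146.38, 146.38]. Speed limits (degrees/s): [127.2, 127.2, 147.25, 180, 180, 180].

## Interface

Orientations are given as [roll, pitch, yaw] about the fixed x, y, z axes, in that order (R = Rz(yaw) Ry(pitch) Rx(roll)).
In Python, from bench import state, imaging, close_job, spotter gives the robot as it stands.
- The arm moves only by the tool arm_command, never from a script. Its argument "commands" is one flat list of numbers, 6 for each row, row after row: the shift along the tool's x, y, z in mm, then the turn, a rotation vector about the tool's x, y, z in degrees. In form: [tx, ty, tz, wx, wy, wz, tx, ty, tz, wx, wy, wz, ...]. A call has 1 to 20 rows; each row is the pose to reach, as a shift and turn from the pose commanded when the call began, along the tool's axes at that moment; what a row does not reach only later rows make up. A row lasts 1/12 s, in which the tool goes at most 41.7 mm and 7.16 degrees, less where a joint would pass 70% of its speed; a pose out of reach is approached as far as the arm can. A call with a gripper value outside its range is refused whole. "hand" is the finger opening in mm, from 0 to 94, set as the call begins (left out, the last holds). The fingers move at their own pace and stop on an object; "grip_force" is the grip in N (left out, the last holds). Time passes only in rows, so rows that repeat a pose let the fingers close. It gives the time, the measured TCP pose, the force and the opening at its end, in the units of the state.
- state(): the state, without advancing time (a new reading comes with each control period).
- imaging.camera(name): name is "scene" or "side" or "wrist"; returns a dict with "img" (480x640x3 uint8, red, green, blue), "camera_matrix" (3x3 intrinsics, pixels), "k1" (the pictures are not rectified: a ray, as slopes to the right and down, at radius r is drawn at 1 + k1 r^2 times it, then the intrinsics apply), "position" and "attitude" of the camera in the world; the wrist camera has in their place "hand_eye" (4x4, takes a point from camera to tool coordinates, whose origin is the TCP and whose axes are the tool frame's). Camera axes: x right, y down, z forward; pixel columns grow to the right and rows downward; lengths in m; the calibration is good to about 2 mm. A picture is of the moment at which its call begins: read the wrist's pose just before it. There is no depth.
- close_job(): hands the job in, once; it reports no verdict.
Trained networks look in a picture, given as the dict that the camera call returned (one of the last four; its "shot" number tells which), for a name from the list of things; names that differ only in an ending like _2 or _b are one class to them, and where a whole thing is asked for, a point or a joint stands for the part that bears it (a point fixed in the world has none). Each returns a list of dicts, best first, with "p" (0 to 1); they miss things now and then, are a little off and sometimes report something else, mostly with a low value. They report only what shows in the picture. A call takes as long as a camera call. They do not tell look-alikes from the thing itself.
- spotter.trace(picture, target): "pixels" (480x640 bool, what is visible of it) and "box" ([left, top, right, bottom] in pixels, round what is visible of it).
The state is a dict: "time_s": time; "qpos": joint angles; "joint_velocities": joint speeds; "effort": joint torques, N m; "ee_pos": TCP position; "orientation": TCP orientation; "wrist_force": force on the tool from outside, world axes, zero at the start; "moment": the same for the moment, N m; "width": finger opening in m.
Only numpy, scipy, OpenCV 4.12 (cv2) and the standard library are available. Lean on these libraries where they do the work, as an engineer would, in place of code of your own. Each camera call takes 0.05 s, during which the arm holds its last target. There are 200 camera calls.

## Task

Set the aluminium block down flat in the blue-railed fixture, in the corner of the side rail and the end stop with its long side along the rail. Then slide the brass wedge, lying flat and tip first with its straight face to the block, into the gap between the block and the sloped blue abutment, and drive it in firmly until it jams, so that the block sits hard against both stops and stays clamped when you let go. Leave everything else on the bench where it is.

Things in the scene. Friction and masses are not known exactly. Their poses are not given: they have to be found in the camera images.
- fixture: Fixed fixture: steel base plate 220 (x) x 200 (y) x 20 mm thick with three blue parts on it. Origin: centre of the plate's underside, on the table. +x points from the wedge's entry towards the end stop, +y to the side rail, z up. The plate's -x part is clear; the wedge is driven along +x.
- rail_face (a point): centre of the side rail's stop face, which looks to -y, fixture (18, 48, 32) mm. The rail is 24 mm high above the plate, x from -14 to 50 mm, 22 mm thick.
- stop_face (a point): centre of the end stop's face, which looks to -x, fixture (50, 26, 26) mm. The end stop is 12 mm high above the plate, y from 8 to 44 mm, 22 mm deep.
- abutment_face (a point): middle of the abutment's sloped face, which looks to +y and a little to -x, fixture (15.5, -13.7, 32) mm. The abutment is 24 mm high above the plate, 30 mm deep, x from -20 to 50 mm. Face line: y = -10 mm - (45 mm - x)/8, so the gap beside the block narrows towards +x.
- nest (a point): point on the plate's top (20 mm above the table) where the block's origin lies when it touches both stops: fixture (20, 25, 20) mm; axes as the fixture's.
- gap_mouth (a point): point on the plate's top in the middle of the open -x end of the gap, fixture (-20, -8, 20) mm. With the block home the gap is 20 mm wide here, 12 mm at x = +45 mm.
- wedge_seat (a point): point on the plate's top where the wedge's origin comes when, lying flat and parallel to the fixture's x, it just fills the gap with the block home: fixture (-49, -8.5, 20) mm; pushed tight it ends about 0 to 2 mm further along +x. Axes as the fixture's.
- workpiece: aluminium block, 60 (x) x 46 (y) x 50 mm tall, about 0.37 kg, with a dark bore mark (26 mm) and four small hole marks on its top; origin at the centre of its underside. It is the same turned half round about z.
- wedge: brass wedge on its side, 116 mm long, 32 high (z), about 0.4 kg. Origin on the underside below the centre of the parallel tail (x -22 to 22 mm, 21 mm thick in y: grip it there). +x points to the tip. The +y face (y = 10.5 mm) is straight all along and goes against the block; the -y face slopes 1 in 8 from x = 22 mm to the tip, matching the abutment.
- wedge_tip (a point): middle of the wedge's thin end (12 mm thick), on its underside, wedge (94, 4.5, 0) mm. The wedge locks by friction: pushes of about 20 N along its length, repeated until it no longer advances, jam it, and it then stays.
- collar: Bystander: a yellow plastic collar, outside 44, bore 28, 38 mm tall, standing on the fixture's base plate in its far right corner; origin at the underside. Leave it alone.
- caliper: Bystander: a green and steel digital caliper lying flat, 160 mm long; origin at the underside. Leave it alone.
- toolholder: Bystander: a turned steel tool holder, 44 mm across, 75 mm tall, standing; origin at the underside. Leave it alone.
- oil_bottle: Bystander: a white bottle with a red cap, 52 mm across, 120 mm tall; origin at the underside. Leave it alone.
- chip_brush: Bystander: a hand brush lying on the table; origin at the underside. Leave it alone.
- insert_case: Bystander: a small orange plastic case, 50 x 30 x 18 mm; origin at the underside. Leave it alone.
- parallel: Bystander: a dark steel parallel bar (straight, not a wedge), 100 x 12 x 22 mm, lying on the table; origin at the underside. Leave it alone.
Things that resemble listed ones, but are neither listed nor needed, are in the scene too. Several things have the shape of the wedge; the one meant has the colours described above. What is shaped like the workpiece but pink is not meant.

How it is judged (in metres and radians):
On the way, in this order (a step that is already met when the one before it is completed fails the run):
1. the block stands flat in the fixture's nest, near both stops (within about 1 cm), let go (x of workpiece in the frame of nest between -0.012 and 0.003 m and y of workpiece in the frame of nest between -0.01 and 0.003 m and z of workpiece in the frame of nest between -0.003 and 0.003 m and angle between the x axis of workpiece and the x axis of nest, either way round below 0.15 rad and angle between workpiece's own z axis and vertical below 0.06 rad and contact force between the fingers and workpiece below 0.2 N), for 0.2 s.
2. the wedge's tip has entered the gap between block and abutment, lying flat, with the block in the nest (x of wedge_tip in the frame of nest above -0.028 m and y of wedge_tip in the frame of nest between -0.046 and -0.02 m and z of wedge_tip in the frame of nest below 0.012 m and angle between the x axis of wedge and the x axis of nest, either way round below 0.25 rad and x of workpiece in the frame of nest between -0.012 and 0.003 m and y of workpiece in the frame of nest between -0.01 and 0.003 m and z of workpiece in the frame of nest between -0.003 and 0.003 m and angle between the x axis of workpiece and the x axis of nest, either way round below 0.15 rad and angle between workpiece's own z axis and vertical below 0.06 rad), for 0.05 s.
At the end, for the whole second after the job is handed in: Block flat on the plate, within 2.5 mm of the end stop and 2 mm of the side rail, square within 0.04 rad; wedge flat and straight (0.05 rad) in the gap, straight face to the block, 4 mm short of to 6 mm past just-filled, pressing the block with over 2 N by itself; both at rest (x of workpiece in the frame of nest between -0.0025 and 0.003 m and y of workpiece in the frame of nest between -0.002 and 0.003 m and z of workpiece in the frame of nest between -0.003 and 0.003 m and angle between the x axis of workpiece and the x axis of nest, either way round below 0.04 rad and angle between each of workpiece, wedge's own z axis and vertical below 0.06 rad and x of wedge in the frame of wedge_seat between -0.004 and 0.006 m and y of wedge in the frame of wedge_seat between -0.004 and 0.004 m and z of wedge in the frame of wedge_seat below 0.004 m and angle between the x axis of wedge and the x axis of nest, either way round below 0.05 rad and contact force between wedge and workpiece above 2 N and linear speed of each of workpiece, wedge below 0.01 m/s); the robot touches nothing.
It fails at once if a bystander was moved more than 3 cm (distance of any of collar, caliper, toolholder, oil_bottle, chip_brush, insert_case, parallel from where it was at the start of the episode above 0.03 m).
It also fails if it takes over 72 s, if anything falls off the work surface, if the arm or the gripper's body presses on something with over 40 N, if the wrist force passes 120 N, or if a joint passes its speed limit or range.

## Working session

There is one attempt and no reset: what is moved stays moved. The work goes in short steps, Python scripts to look and compute and a tool call to move; the robot and the scene stay as the last step left them, time stands still between calls to the robot, and variables do not carry over. Pictures are saved under pics/ and viewed, about 8 in all and at most 12, crops included, and the job is handed in when it is done.

Besides the shell and the picture viewer there is one more tool, called as name(argument=value, ...), one argument or row to a line, values as JSON. arm_command: Moves the arm, as the interface text tells. Its arguments: {"type":"object","properties":{"commands":{"type":"array"},"hand":{"type":"number"},"grip_force":{"type":"number"}},"required":["commands"]}

```bash
ls; mkdir -p pics; cat > h.py <<'E'
import numpy as np, cv2, pickle
from scipy.spatial.transform import Rotation as R
from bench import state, imaging, close_job, spotter
def rpy(a): return R.from_euler('xyz',a,degrees=True).as_matrix()
E
python3 - <<'E'
from h import *
print(state())
for n in ['scene','side','wrist']:
    c=imaging.camera(n)
    print(n,{k:v for k,v in c.items() if k!='img'})
    cv2.imwrite(f'pics/{n}0.png',c['img'][:,:,::-1])
    pickle.dump(c,open(f'{n}0.pkl','wb'))
    for t in ['workpiece','wedge','fixture']:
        r=spotter.trace(c,t); print(t,[(round(d['p'],2),[int(x) for x in d['box']]) for d in r])
E
```

```text
pics
{'time_s': 0.0, 'qpos': array([ 6.92369917e+01,  1.72143857e+01,  8.71797034e+01,  2.33083153e-04,
        7.56701963e+01, -3.81314731e+00]), 'joint_velocities': array([ 0.06407001,  0.08362561,  0.00127684,  0.04532536,  0.00064963,
       -0.00402847]), 'effort': array([ 5.19405803e-04, -5.31814992e+01, -3.52747321e+01,  7.08957645e-02,
        2.44008604e-02, -9.30212195e-05]), 'ee_pos': array([0.1602347 , 0.52588849, 0.21890263]), 'orientation': array([ -94.01436586,   89.93571422, -110.96428464]), 'wrist_force': array([-0.28678235,  0.72996503, -0.09227446]), 'moment': array([ 0.00905995, -0.02336375,  0.01036329]), 'width': 0.09391325201250597}
scene {'camera_matrix': array([[469.06766675,   0.        , 328.67310131],
       [  0.        , 469.06766675, 232.24171682],
       [  0.        ,   0.        ,   1.        ]]), 'k1': -0.021956120977411328, 'position': array([ 0.86952415, -0.6186242 ,  1.08197329]), 'attitude': array([-145.59464246,   -0.74491943,   30.86486623]), 'shot': 1}
workpiece [(0.92, [359, 137, 379, 163]), (0.73, [321, 126, 345, 159]), (0.71, [229, 313, 25
[... 627 characters left out ...]
ixture [(0.91, [308, 201, 401, 277])]
wrist {'camera_matrix': array([[409.19431426,   0.        , 316.3327434 ],
       [  0.        , 409.19431426, 248.41173484],
       [  0.        ,   0.        ,   1.        ]]), 'k1': -0.05757764966820841, 'hand_eye': array([[-5.95692079e-04, -2.85976584e-01,  9.58236421e-01,
        -1.64319827e-01],
       [ 9.99999820e-01, -1.03832626e-04,  5.90666624e-04,
         1.82037523e-04],
       [-6.94206193e-05,  9.58236601e-01,  2.85976594e-01,
        -8.41569969e-02],
       [ 0.00000000e+00,  0.00000000e+00,  0.00000000e+00,
         1.00000000e+00]]), 'shot': 3}
workpiece [(0.62, [155, 394, 215, 473]), (0.47, [222, 473, 246, 479])]
wedge []
fixture []
```

```bash
python3 - <<'E'
from h import *
a=cv2.imread('pics/scene0.png');b=cv2.imread('pics/side0.png')
# crop centre regions
ca=cv2.resize(a[100:420,190:510],(600,600),interpolation=cv2.INTER_CUBIC)
cb=b[110:430,180:500]
cv2.imwrite('pics/s1.png',cv2.resize(a[80:420,170:570],(800,680-80),interpolation=cv2.INTER_CUBIC))
cv2.imwrite('pics/s2.png',cv2.resize(b[110:410,170:570],(800,600),interpolation=cv2.INTER_CUBIC))
E
```

```text
(no output)
```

View pics/s2.png

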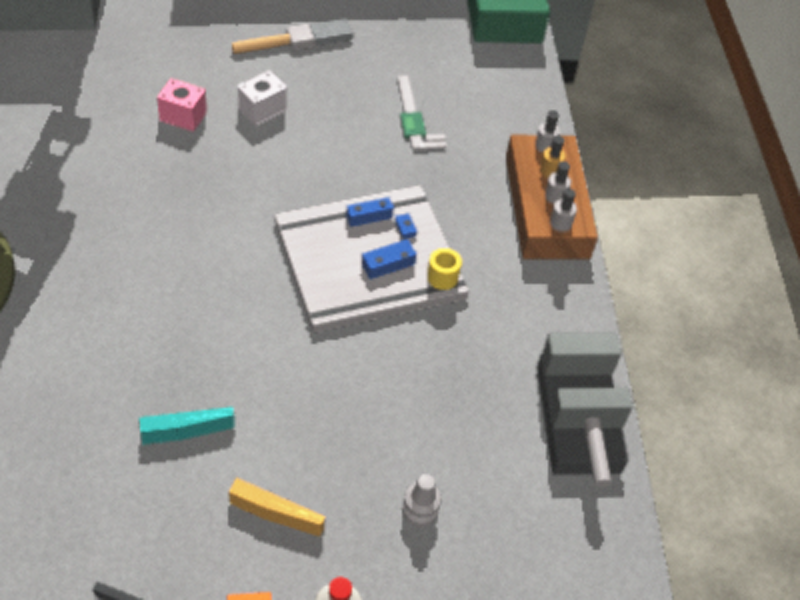

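View pics/s1.png

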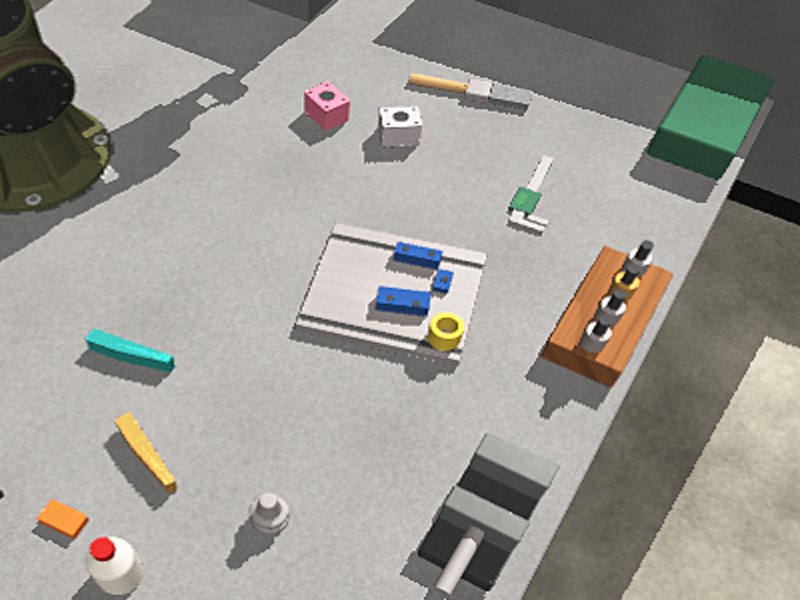

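The side crop (each crop pixel is 0.5 full pixel) shows the following, in full-frame side pixels:
- **Block candidates:** silver at (301,158), pink at (261,161). I choose the silver one.
- **Wedge candidates:** brass/amber at (308,363), teal at (263,322), and the dark parallel at about (228,405). I choose the brass one.
- **Fixture:** centred at about (355,238), with the collar at (392,243).

Next I fit the poses.

```bash
cat >> h.py <<'E'
from scipy.optimize import minimize
from scipy.spatial import ConvexHull
def campose(c):
    if 'hand_eye' in c:
        H=np.eye(4);H[:3,:3]=rpy(c['st']['orientation']);H[:3,3]=c['st']['ee_pos'];T=H@c['hand_eye'];return T[:3,:3],T[:3,3]
    return rpy(c['attitude']),np.array(c['position'])
def proj(c,P):
    Rm,t=campose(c);q=(np.asarray(P)-t)@Rm
    s=q[:,:2]/q[:,2:];s=s*(1+c['k1']*(s**2).sum(1,keepdims=True));K=c['camera_matrix']
    return s*[K[0,0],K[1,1]]+K[:2,2]
def unproj(c,uv,z):
    K=c['camera_matrix'];s0=(np.atleast_2d(uv)-K[:2,2])/[K[0,0],K[1,1]];s=s0
    for _ in range(8): s=s0/(1+c['k1']*(s**2).sum(1,keepdims=True))
    Rm,t=campose(c);d=np.c_[s,np.ones(len(s))]@Rm.T
    return t+d*((z-t[2])/d[:,2])[:,None]
def shot(n):
    st=state();c=imaging.camera(n);c['st']=st;return c
def prism(xy,z0,z1): return np.array([[x,y,z] for z in(z0,z1) for x,y in xy])/1000
box=lambda x0,x1,y0,y1,z0,z1: prism([(x0,y0),(x1,y0),(x1,y1),(x0,y1)],z0,z1)
M={'workpiece':[box(-30,30,-23,23,0,50)],
 'wedge':[prism([(-22,-10.5),(22,-10.5),(22,10.5),(-22,10.5)],0,32),prism([(22,-10.5),(94,-1.5),(94,10.5),(22,10.5)],0,32)],
 'blue':[box(-14,50,48,70,20,44),box(50,72,8,44,20,32),prism([(-20,-18.1),(50,-9.4),(50,-40),(-20,-40)],20,44)],
 'plate':[box(-110,110,-100,100,0,20)]}
S=4
def render(c,name,p,z0,roi):
    x,y,a=p;x0,y0,x1,y1=roi;Rz=R.from_euler('z',a).as_matrix()
    m=np.zeros(((y1-y0)*S,(x1-x0)*S),np.uint8)
    for V in M[name]:
        uv=(proj(c,V@Rz.T+[x,y,z0])-[x0,y0]+.5)*S-.5
        h=cv2.convexHull(uv.astype(np.float32)); cv2.fillConvexPoly(m,np.round(h*16).astype(np.int32),255,shift=4)
    return cv2.resize(m,None,fx=1/S,fy=1/S,interpolation=cv2.INTER_AREA)/255.
def fit(views,name,p0,z0=0.):
    vs=[]
    for c,m in views:
        ys,xs=np.where(m);roi=(max(xs.min()-25,0),max(ys.min()-25,0),min(xs.max()+26,640),min(ys.max()+26,480));vs.append((c,m[roi[1]:roi[3],roi[0]:roi[2]].astype(float),roi))
    def f(q):
        L=0
        for c,m,roi in vs:
            r=render(c,name,(q[0]/100,q[1]/100,q[2]/5),z0,roi);L+=1-np.minimum(r,m).sum()/np.maximum(r,m).sum()
        return L/len(vs)
    best=None
    q=np.array([p0[0]*100,p0[1]*100,p0[2]*5])
    for k in range(3):
        o=minimize(f,q,method='Nelder-Mead',options=dict(initial_simplex=q+np.vstack([np.zeros(3),np.eye(3)*(1,.5,.25)[k]]),xatol=1e-3,fatol=1e-5));q=o.x
    return np.array([q[0]/100,q[1]/100,q[2]/5]),o.fun
def hsv(c): return cv2.cvtColor(c['img'],cv2.COLOR_RGB2HSV)
def blob(m,near=None):
    m=cv2.morphologyEx(m.astype(np.uint8),cv2.MORPH_CLOSE,np.ones((3,3)))
    n,l,s,ce=cv2.connectedComponentsWithStats(m)
    k=1+(np.argmax(s[1:,4]) if near is None else np.argmin(np.hypot(*(ce[1:]-near).T)+1e3*(s[1:,4]<30)))
    return l==k
E
cat > fit0.py <<'E'
from h import *
sc=pickle.load(open('scene0.pkl','rb'));sd=pickle.load(open('side0.pkl','rb'))
full=lambda c,m:m
def wm(c,near):
    H=hsv(c);return blob((H[...,0]>14)&(H[...,0]<30)&(H[...,1]>140)&(H[...,2]>90),near)
W=[(sc,wm(sc,(243,305))),(sd,wm(sd,(308,363)))]
def bm(c,roi):
    H=hsv(c);m=(H[...,0]>100)&(H[...,0]<125)&(H[...,1]>140);k=np.zeros_like(m);k[roi[1]:roi[3],roi[0]:roi[2]]=1;return m&k
B=[(sc,bm(sc,(318,190,415,289))),(sd,bm(sd,(305,195,405,280)))]
P=[]
for c,near in((sc,(370,142)),(sd,(301,158))):
    r=min(spotter.trace(c,'workpiece'),key=lambda d:np.hypot(*(np.mean(np.reshape(d['box'],(2,2)),0)-near))) if 0 else None
for nm,V in (('wedge',W),('blue',B)):
    for c,m in V: print(nm,m.sum(),np.round(unproj(c,np.argwhere(m)[:,::-1].mean(0),.02),3))
wc=unproj(sd,(308,363),.016)[0]
for a in np.arange(0,6.28,np.pi/4): print('wedge',*fit(W,'wedge',(wc[0],wc[1],a)))
fc=unproj(sd,(355,238),.02)[0]
for a in (0,-.3,.3): print('blue',*fit(B,'blue',(fc[0],fc[1],a)))
E
python3 fit0.py
python3 - <<'E'
from h import *
V=[]
for n,near in(('scene',(370,142)),('side',(301,158))):
    c=shot(n);r=min(spotter.trace(c,'workpiece'),key=lambda d:np.hypot(*(np.mean(np.reshape(d['box'],(2,2)),0)-near)));print(r['box'],r['p'],r['pixels'].sum());V.append((c,r['pixels']))
    pickle.dump((c,r['pixels']),open(f'wp_{n}.pkl','wb'))
w=unproj(V[1][0],(301,158),.025)[0]
for a in (0,.4,.8,1.2,-.4,-.8,1.57): print(*fit(V,'workpiece',(w[0],w[1],a)))
E
```

```text
wedge 376 [[ 0.485 -0.35   0.02 ]]
wedge 475 [[ 0.48  -0.349  0.02 ]]
blue 611 [[0.631 0.06  0.02 ]]
blue 361 [[0.634 0.066 0.02 ]]
wedge [ 0.45284638 -0.33475933 -0.46756843] 0.2144115909596515
wedge [ 0.45316138 -0.33464903 -0.47660513] 0.21432262958911424
wedge [ 0.51602325 -0.36655415  2.64014503] 0.2620645327869392
wedge [ 0.51584106 -0.36670072  2.63704003] 0.26251873205028015
wedge [ 0.51655862 -0.36674497  2.64245572] 0.2623185037421472
wedge [ 0.51598481 -0.36660412  2.63885899] 0.2621385749648428
wedge [ 0.4532146  -0.33472352  5.80663513] 0.2139947559564705
wedge [ 0.45336516 -0.33495117  5.81064935] 0.21341997529119694
blue [0.61504145 0.03721033 0.30130863] 0.37019841050826535
blue [0.61514166 0.03733706 0.29884132] 0.37082101304998255
blue [0.61496951 0.03726438 0.30036744] 0.3706102297422082
[358.4, 140.3, 381.5, 166.0] 0.94 460
[292.3, 145.7, 314.6, 172.7] 0.75 485
[0.46084914 0.33783165 0.6196782 ] 0.08863619612951512
[0.46092767 0.33780687 0.62150956] 0.08867717591230106
[0.46045217 0.33830944 0.63472854] 0.090104495177182
[0.46101557 0.33773379 0.61661876] 0.08889227287105117
[ 0.46079847  0.33882806 -0.60482997] 0.1714921831574212
[ 0.46072365  0.33883494 -0.60664333] 0.1704263319781673
[0.46108253 0.33897948 1.76771968] 0.2800767977947936
```

```bash
cat >> h.py <<'E'
def to(x,y,z,jaw,p=True):
    st=state();T=rpy(st['orientation']);o=[]
    for j in (jaw,jaw+180):
        yv=np.array([np.cos(np.radians(j)),np.sin(np.radians(j)),0]);xv=np.array([0,0,-1.]);G=np.c_[xv,yv,np.cross(xv,yv)]
        o.append((T.T@(np.array([x,y,z])-st['ee_pos'])*1000,R.from_matrix(T.T@G).as_rotvec(degrees=True)))
    print('t',round(st['time_s'],2),'q',np.round(st['qpos'],1),'jaw',np.round(np.degrees(np.arctan2(T[1,1],T[0,1])),1),'F',np.round(st['wrist_force'],1))
    for s,r in o: print('shift',np.round(s,1),'turn',np.round(r,1))
E
python3 -c "
from h import *
to(.461,.338,.15,35.6)"
```

```text
t 0.8 q [69.2 17.2 87.1  0.  75.7 -3.8] jaw 73.1 F [ 1.  -0.5  0.1]
shift [ 69.4 -92.3 342.5] turn [37.5 -0.  -0. ]
shift [ 69.4 -92.3 342.5] turn [-142.5    0.    -0. ]
```

arm_command(
  commands=[69,-92,342,37.5,0,0,69,-92,342,37.5,0,0,69,-92,342,37.5,0,0,69,-92,342,37.5,0,0,69,-92,342,37.5,0,0,69,-92,342,37.5,0,0,69,-92,342,37.5,0,0,69,-92,342,37.5,0,0,69,-92,342,37.5,0,0,69,-92,342,37.5,0,0,69,-92,342,37.5,0,0,69,-92,342,37.5,0,0],
  hand=94,
)

```text
time_s: 1.8
ee_pos: [0.4603, 0.3387, 0.1505]
orientation: [-130.9, 90.0, 174.6]
wrist_force: [-0.1, -0.6, 0.4]
width: 0.0939
```

```bash
python3 - <<'E'
from h import *
c=shot('wrist');print(c['st']['ee_pos'],c['st']['orientation'],c['st']['wrist_force'])
cv2.imwrite('pics/w1.png',c['img'][:,:,::-1])
r=spotter.trace(c,'workpiece')
for d in r: print(d['p'],d['box'])
for d in r[:2]:
  for a in (.62,.3,.9): print(*fit([(c,d['pixels'])],'workpiece',(.461,.338,a)))
pickle.dump((c,r),open('w1.pkl','wb'))
E
```

```text
[0.46028751 0.33865994 0.15048767] [-130.94637638   89.9894419   174.6044497 ] [-0.05552119 -0.56528707  0.36209014]
0.95 [268.2, 210.4, 360.2, 289.5]
0.85 [96.4, 109.1, 222.1, 225.3]
[0.46129421 0.33849969 0.62259015] 0.02281949479127543
[0.46131292 0.33849161 0.62352981] 0.02291008479921497
[0.46133953 0.33844311 0.62720639] 0.023570942921794735
[0.461 0.338 0.62 ] 1.0
[0.461 0.338 0.3  ] 1.0
[0.461 0.338 0.9  ] 1.0
```

View pics/w1.png

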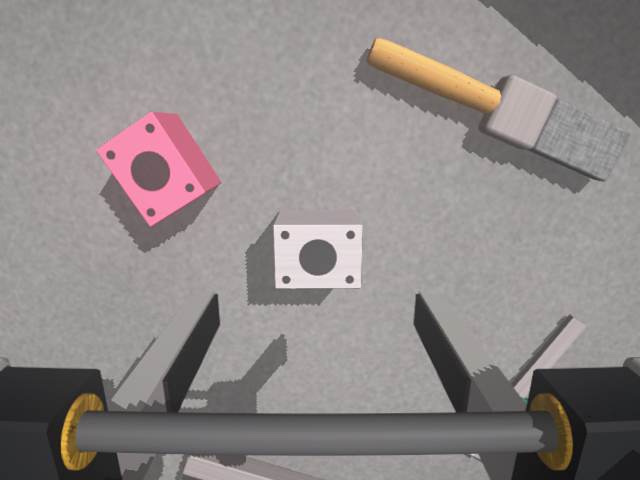

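The silver block is at (318,250), square between the fingers. The pink one is at (150,170). The single-view fit agrees with the earlier one, so I descend and grip.

```bash
python3 -c "
from h import *
to(.4613,.3385,.032,35.7)"
```

```text
t 1.9 q [32.7 23.5 88.1  0.  68.4 -2.9] jaw 35.6 F [-0.9  1.1  0.3]
shift [118.8   0.7   1.4] turn [-0.1 -0.  -0. ]
shift [118.8   0.7   1.4] turn [179.9  -0.    0. ]
```

arm_command(
  commands=[40,0.7,1.4,0,0,0,75,0.7,1.4,0,0,0,100,0.7,1.4,0,0,0,114,0.7,1.4,0,0,0,118.8,0.7,1.4,0,0,0,118.8,0.7,1.4,0,0,0,118.8,0.7,1.4,0,0,0],
)

```text
time_s: 2.48
ee_pos: [0.4621, 0.3384, 0.0328]
orientation: [88.1, 89.9, 33.7]
wrist_force: [-0.3, -0.2, 0.6]
width: 0.0941
```

arm_command(
  commands=[0,0,0,0,0,0,0,0,0,0,0,0,0,0,0,0,0,0,0,0,0,0,0,0,0,0,0,0,0,0,0,0,0,0,0,0,0,0,0,0,0,0,0,0,0,0,0,0],
  hand=50,
  grip_force=30,
)

```text
time_s: 3.15
ee_pos: [0.4621, 0.3377, 0.0319]
orientation: [88.0, 90.0, 33.6]
wrist_force: [-0.5, -1.4, 3.3]
width: 0.06
```

arm_command(
  commands=[-40,0,0,0,0,0,-80,0,0,0,0,0,-120,0,0,0,0,0,-160,0,0,0,0,0,-200,0,0,0,0,0,-210,0,0,0,0,0,-210,0,0,0,0,0],
)

```text
time_s: 3.73
ee_pos: [0.4627, 0.3381, 0.2442]
orientation: [86.7, 89.7, 32.2]
wrist_force: [-0.4, 1.1, -4.7]
width: 0.0601
```

```bash
python3 -c "
from h import *
to(.585,.17,.25,15)"
```

```text
t 3.73 q [32.5 19.  81.5 -0.  79.3 -3.1] jaw 35.6 F [-0.4  1.1 -4.7]
shift [ -5.8   1.8 207.9] turn [20.6 -0.  -0.3]
shift [ -5.8   1.8 207.9] turn [-159.4    0.4   -0. ]
```

arm_command(
  commands=[-6,2,208,20.6,0,-0.3,-6,2,208,20.6,0,-0.3,-6,2,208,20.6,0,-0.3,-6,2,208,20.6,0,-0.3,-6,2,208,20.6,0,-0.3,-6,2,208,20.6,0,-0.3,-6,2,208,20.6,0,-0.3,-6,2,208,20.6,0,-0.3],
)

```text
time_s: 4.4
ee_pos: [0.584, 0.1695, 0.245]
orientation: [-86.2, 89.5, -161.3]
wrist_force: [-0.3, -0.6, -3.7]
width: 0.0599
```

```bash
python3 - <<'E'
from h import *
c=shot('wrist');print(c['st']['ee_pos'],c['st']['orientation'])
cv2.imwrite('pics/w2.png',c['img'][:,:,::-1])
H=hsv(c);m=(H[...,0]>100)&(H[...,0]<125)&(H[...,1]>120)&(H[...,2]>40)
print(m.sum())
for a in (.3,.15): print(*fit([(c,m)],'blue',(.615,.037,a)))
pickle.dump(c,open('w2.pkl','wb'))
E
```

```text
[0.58397421 0.16953102 0.24500801] [ -86.17876615   89.48139906 -161.2554828 ]
0Traceback (most recent call last):
  File "<stdin>", line 6, in <module>
  File "h.py", line 39, in fit
    ys,xs=np.where(m);roi=(max(xs.min()-25,0),max(ys.min()-25,0),min(xs.max()+26,640),min(ys.max()+26,480));vs.append((c,m[roi[1]:roi[3],roi[0]:roi[2]].astype(float),roi))
                               ~~~~~~^^
    return umr_minimum(a, axis, None, out, keepdims, initial, where)
ValueError: zero-size array to reduction operation minimum which has no identity
```

View pics/w2.png

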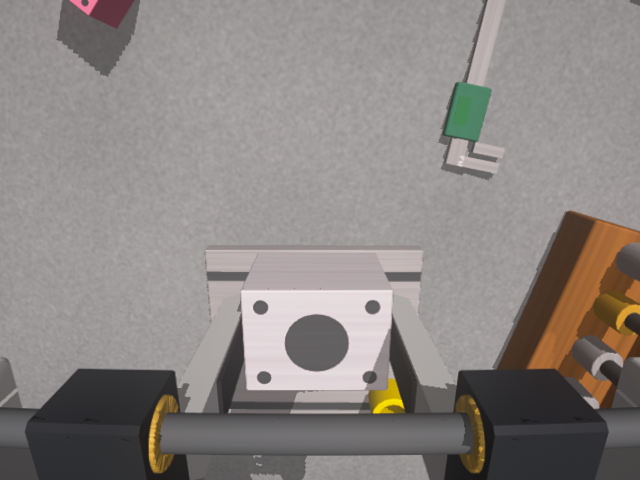

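arm_command(
  commands=[0,0,40,0,0,0,0,0,80,0,0,0,0,0,120,0,0,0,0,0,160,0,0,0,0,0,200,0,0,0,0,0,230,0,0,0,0,0,230,0,0,0,0,0,230,0,0,0],
)

```text
time_s: 5.12
ee_pos: [0.6438, -0.0527, 0.2467]
orientation: [-88.1, 89.6, -163.2]
wrist_force: [-0.0, 0.3, -4.4]
width: 0.0602
```

```bash
python3 - <<'E'
from h import *
c=shot('wrist');print(c['st']['ee_pos'],c['st']['orientation'])
pickle.dump(c,open('w2.pkl','wb'))
cv2.imwrite('pics/w3.png',c['img'][:,:,::-1])
H=hsv(c);m=(H[...,0]>100)&(H[...,0]<125)&(H[...,1]>120)&(H[...,2]>40)
print(m.sum())
for a in (.3,.15):
    p,f=fit([(c,m)],'blue',(.615,.037,a)); print(p,f)
im=c['img'][:,:,::-1].copy()
for n in ('blue','plate'):
    e=cv2.Canny((render(c,n,p,0,(0,0,640,480))>.5).astype(np.uint8)*255,50,100)>0;im[e]=(0,255,0)
cv2.imwrite('pics/w3.png',im)
E
```

```text
[ 0.64376685 -0.05273785  0.24672936] [ -88.0613108    89.62979841 -163.15029175]
5225
[0.61461415 0.0385152  0.27518905] 0.23710680749064772
[0.6146401  0.03853269 0.27544686] 0.23706625493650957
```

View pics/w3.png

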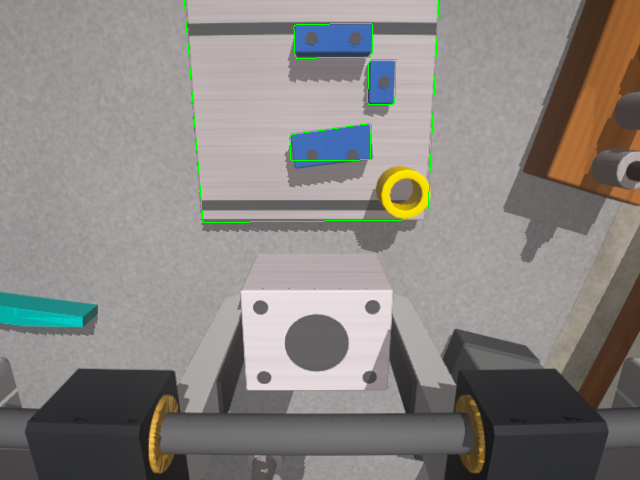

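The overlay fits the rail (333,40), end stop (381,82) and plate edges. The abutment's back runs parallel to its face, so I correct that in the model and refit.

```bash
sed -i 's/(50,-40),(-20,-40)/(50,-39.4),(-20,-48.1)/' h.py; python3 - <<'E'
from h import *
c=pickle.load(open('w2.pkl','rb'))
H=hsv(c);m=((H[...,0]>100)&(H[...,0]<125)&(H[...,1]>100)&(H[...,2]>30)).astype(np.uint8)
cs,_=cv2.findContours(m,cv2.RETR_EXTERNAL,cv2.CHAIN_APPROX_NONE);cs=[k for k in cs if cv2.contourArea(k)>200]
m=cv2.drawContours(np.zeros_like(m),cs,-1,1,-1)>0
p,f=fit([(c,m)],'blue',(.615,.037,.27));print(p,np.degrees(p[2]),f)
# plate by traced mask
for d in spotter.trace(shot('wrist'),'fixture')[:1]: print(d['p'],d['box'])
Rz=R.from_euler('z',p[2]).as_matrix()
F=lambda v:Rz@(np.array(v)/1000)+[p[0],p[1],0]
print('nest',F((20,25,20)))
j=np.degrees(p[2])
for dx,dy,z in((-4,-4,100),): 
    t=F((20+dx,25+dy,0));to(t[0],t[1],.052+z/1000,j)
s=state();print(s['ee_pos'])
np.save('fx.npy',p)
E
```

```text
[0.61445674 0.03906865 0.27349756] 15.67025613627344 0.1269430097434443
0.65 [189.1, 1.6, 437.2, 219.7]
nest [0.62696087 0.06854147 0.02      ]
t 5.27 q [ -7.7  29.   67.1  -0.2  84.2 -22.8] jaw 15.1 F [ 0.3  0.2 -4.2]
shift [  95.5   11.4 -115.6] turn [-0.6  0.   0.3]
shift [  95.5   11.4 -115.6] turn [179.4   0.5  -0. ]
[ 0.64374122 -0.05077018  0.24762055]
```

arm_command(
  commands=[0,11,-40,-0.6,0,0.3,0,11,-80,-0.6,0,0.3,0,11,-110,-0.6,0,0.3,0,11,-114,-0.6,0,0.3,40,11,-114,-0.6,0,0.3,80,11,-114,-0.6,0,0.3,110,11,-114,-0.6,0,0.3,120,11,-114,-0.6,0,0.3,120,11,-114,-0.6,0,0.3,120,11,-114,-0.6,0,0.3],
)

```text
time_s: 6.1
ee_pos: [0.6252, 0.0607, 0.1293]
orientation: [53.8, 89.9, -20.6]
wrist_force: [0.1, -0.0, -4.1]
width: 0.0599
```

```bash
python3 - <<'E'
from h import *
p=np.load('fx.npy');a=p[2];Rz=R.from_euler('z',a).as_matrix()
t=Rz@[.015,.0189,0]+[p[0],p[1],0];to(t[0],t[1],.052,np.degrees(a))
c=shot('wrist');im=c['img'][:,:,::-1].copy();e=cv2.Canny((render(c,'blue',p,0,(0,0,640,480))>.5).astype(np.uint8)*255,50,100)>0;im[e]=(0,255,0)
cv2.imwrite('pics/w4.png',im);pickle.dump(c,open('w4.pkl','wb'))
c=shot('side');cv2.imwrite('pics/sd4.png',cv2.resize(c['img'][180:300,290:440,::-1],None,fx=5,fy=5))
E
```

```text
t 6.1 q [  2.2  31.6  79.1  -0.1  69.2 -13.4] jaw 15.6 F [ 0.1 -0.  -4.1]
shift [77.3 -1.3 -1. ] turn [-0.1  0.1 -0.1]
shift [77.3 -1.3 -1. ] turn [ 1.799e+02 -2.000e-01 -1.000e-01]
```

View pics/w4.png

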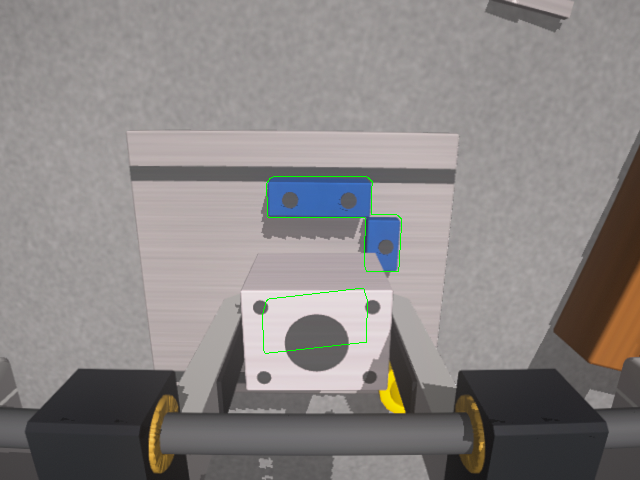

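arm_command(
  commands=[30,-1.3,-1,0,0,0,55,-1.3,-1,0,0,0,68,-1.3,-1,0,0,0,73,-1.3,-1,0,0,0,73,-1.3,-1,0,0,0,75,-1.3,-1,0,0,0,76,-1.3,-1,0,0,0,76.5,-1.3,-1,0,0,0,76.5,-1.3,-1,0,0,0],
)

```text
time_s: 6.95
ee_pos: [0.6235, 0.0607, 0.052]
orientation: [45.9, 89.9, -28.6]
wrist_force: [-0.5, -0.0, -3.7]
width: 0.0598
```

arm_command(
  commands=[0.5,0,0,0,0,0,0.5,0,0,0,0,0,1,0,0,0,0,0,1,0,0,0,0,0],
)

```text
time_s: 7.28
ee_pos: [0.6235, 0.0606, 0.0519]
orientation: [43.9, 89.9, -30.5]
wrist_force: [-6.1, -1.2, 10.0]
width: 0.0597
```

arm_command(
  commands=[-0.7,0,0,0,0,0,-0.7,1,0,0,0,0,-0.7,2,0,0,0,0,-0.7,3,0,0,0,0,-0.7,3,0,0,0,0],
)

```text
time_s: 7.7
ee_pos: [0.6264, 0.0614, 0.0519]
orientation: [38.0, 89.9, -36.4]
wrist_force: [-2.8, -1.4, 7.2]
width: 0.0599
```

arm_command(
  commands=[-0.3,0.7,0,0,0,0,-0.3,1.4,0,0,0,0,-0.3,1.4,0,0,0,0],
)

```text
time_s: 7.95
ee_pos: [0.6277, 0.0618, 0.0519]
orientation: [32.0, 89.9, -42.4]
wrist_force: [-2.8, -2.0, 5.9]
width: 0.0594
```

arm_command(
  commands=[0,0.7,0,0,0,0,0,1.4,0,0,0,0,0,1.4,0,0,0,0],
)

```text
time_s: 8.2
ee_pos: [0.6283, 0.062, 0.0519]
orientation: [-57.1, 89.9, -131.6]
wrist_force: [-10.5, -2.8, 11.0]
width: 0.0598
```

arm_command(
  commands=[-0.4,-0.4,-1,0,0,0,-0.4,-0.4,-2,0,0,0,-0.4,-0.4,-3,0,0,0,-0.4,-0.4,-3,0,0,0],
)

```text
time_s: 8.53
ee_pos: [0.6275, 0.0643, 0.0519]
orientation: [-6.1, 89.9, -80.5]
wrist_force: [-4.5, -5.8, 4.7]
width: 0.0601
```

```bash
cat >> h.py <<'E'
def fx(P=None):
    p=np.load('fx.npy');st=state();Rz=R.from_euler('z',p[2]).as_matrix()
    if P is None: P=st['ee_pos']
    print('t',round(st['time_s'],2),'fix',np.round(((np.asarray(P)-[p[0],p[1],0])@Rz)*1000,1),'Ffix',np.round(st['wrist_force']@Rz,1),'w',st['width'],'jaw-fx',np.round(np.degrees(np.arctan2(*rpy(st['orientation'])[[1,0],1])-p[2]),2))
E
python3 -c "
from h import *
fx()"
```

```text
t 8.53 fix [19.4 20.8 51.9] Ffix [-5.9 -4.4  4.7] w 0.06006783838943568 jaw-fx -0.14
```

arm_command(
  commands=[0,0,-1,0,0,0,0,0,-2,0,0,0,0,0,-2,0,0,0],
)

```text
time_s: 8.78
ee_pos: [0.627, 0.0662, 0.0519]
orientation: [-7.6, 89.9, -82.1]
wrist_force: [-4.5, -5.2, 4.6]
width: 0.0599
```

arm_command(
  commands=[0,0,-0.7,0,0,0,0,0,-1.2,0,0,0,0,0,-1.2,0,0,0],
)

```text
time_s: 9.03
ee_pos: [0.6267, 0.0673, 0.0519]
orientation: [-6.8, 89.9, -81.3]
wrist_force: [-4.4, -5.2, 4.6]
width: 0.06
```

```bash
python3 -c "
from h import *
fx()"
```

```text
t 9.03 fix [19.4 23.9 51.9] Ffix [-5.6 -3.9  4.6] w 0.06002631141599205 jaw-fx -0.15
```

arm_command(
  commands=[0,0,-0.6,0,0,0,0,0,-1,0,0,0,0,0,-1,0,0,0],
)

```text
time_s: 9.28
ee_pos: [0.6267, 0.0675, 0.0519]
orientation: [-0.4, 89.8, -74.9]
wrist_force: [-1.8, -10.9, 3.6]
width: 0.0597
```

arm_command(
  commands=[0,0,-0.6,0,0,0,0,0,-1,0,0,0,0,0,-1,0,0,0],
)

```text
time_s: 9.53
ee_pos: [0.6266, 0.0676, 0.052]
orientation: [1.5, 89.8, -73.0]
wrist_force: [-0.7, -16.8, 3.7]
width: 0.0598
```

```bash
python3 -c "
from h import *
fx()"
```

```text
t 9.53 fix [19.4 24.2 52. ] Ffix [ -5.2 -15.9   3.7] w 0.059815029664278804 jaw-fx -0.19
```

arm_command(
  commands=[-0.2,0,1.4,0,0,0,-0.2,0,1.4,0,0,0],
)

```text
time_s: 9.7
ee_pos: [0.6267, 0.0674, 0.0519]
orientation: [-4.6, 89.9, -79.1]
wrist_force: [-3.0, -8.7, 1.9]
width: 0.0598
```

arm_command(
  commands=[0,0,0,0,0,0,0,0,0,0,0,0,0,0,0,0,0,0,0,0,0,0,0,0,0,0,0,0,0,0],
  hand=85,
)

```text
time_s: 10.12
ee_pos: [0.6265, 0.0688, 0.0518]
orientation: [19.5, 89.9, -54.9]
wrist_force: [0.4, -0.1, 0.2]
width: 0.0848
```

arm_command(
  commands=[-30,0,0,0,0,0,-70,0,0,0,0,0,-110,0,0,0,0,0,-150,0,0,0,0,0,-160,0,0,0,0,0,-160,0,0,0,0,0],
)

```text
time_s: 10.62
ee_pos: [0.6276, 0.069, 0.2157]
orientation: [70.6, 89.6, -3.9]
wrist_force: [-0.1, -0.6, -0.5]
width: 0.0849
```

```bash
python3 - <<'E'
from h import *
fx()
W=np.array([.4532,-.3348]);a=-.475
to(W[0],W[1],.2,np.degrees(a)+90)
E
```

```text
t 10.62 fix [ 20.7  25.3 215.7] Ffix [-0.3 -0.6 -0.5] w 0.08493880904749229 jaw-fx -0.11
t 10.62 q [  3.   27.6  73.2  -0.   78.7 -12.6] jaw 15.6 F [-0.1 -0.6 -0.5]
shift [  14.7 -276.4  342.2] turn [-47.2   0.3  -0.3]
shift [  14.7 -276.4  342.2] turn [132.8  -0.4  -0.3]
```

arm_command(
  commands=[0,-276,342,132.8,-0.4,-0.3,0,-276,342,132.8,-0.4,-0.3,0,-276,342,132.8,-0.4,-0.3,0,-276,342,132.8,-0.4,-0.3,0,-276,342,132.8,-0.4,-0.3,0,-276,342,132.8,-0.4,-0.3,0,-276,342,132.8,-0.4,-0.3,0,-276,342,132.8,-0.4,-0.3,0,-276,342,132.8,-0.4,-0.3,0,-276,342,132.8,-0.4,-0.3,0,-276,342,132.8,-0.4,-0.3,0,-276,342,132.8,-0.4,-0.3,0,-276,342,132.8,-0.4,-0.3,0,-276,342,132.8,-0.4,-0.3,0,-276,342,132.8,-0.4,-0.3,0,-276,342,132.8,-0.4,-0.3,0,-276,342,132.8,-0.4,-0.3,0,-276,342,132.8,-0.4,-0.3,0,-276,342,132.8,-0.4,-0.3,0,-276,342,132.8,-0.4,-0.3],
)

```text
time_s: 12.28
ee_pos: [0.4519, -0.3344, 0.2104]
orientation: [24.7, 89.5, 177.3]
wrist_force: [-0.2, -0.1, -0.1]
width: 0.0854
```

```bash
python3 - <<'E'
from h import *
c=shot('wrist');print(c['st']['ee_pos'],c['st']['orientation'])
for d in spotter.trace(c,'wedge'): print(d['p'],d['box'])
H=hsv(c);m=blob((H[...,0]>12)&(H[...,0]<32)&(H[...,1]>120)&(H[...,2]>60)&(np.arange(480)[:,None]<420))
print(m.sum(),np.argwhere(m).min(0),np.argwhere(m).max(0))
for a in (-.475,-.3,2.64):
    p,f=fit([(c,m)],'wedge',(.4532,-.3348,a) if a<0 else (.516,-.366,a)); print(p,np.degrees(p[2]),f)
    if a==-.475:P=p
im=c['img'][:,:,::-1].copy();e=cv2.Canny((render(c,'wedge',P,0,(0,0,640,480))>.5).astype(np.uint8)*255,50,100)>0;im[e]=(0,255,0)
cv2.imwrite('pics/w5.png',im);pickle.dump(c,open('w5.pkl','wb'))
s=shot('side');print('bottle',unproj(s,(170+340/2,110+590/2),.12), 'tool',unproj(s,(170+425/2,110+485/2),.07))
for n,q in (('scene',(227,400)),):
  c=shot(n)
  for o in('oil_bottle','toolholder','insert_case'):
    for d in spotter.trace(c,o)[:1]: b=d['box'];print(o,d['p'],b,unproj(c,((b[0]+b[2])/2,b[3]),0))
E
```

```text
[ 0.451893   -0.33436468  0.21039433] [ 24.72634427  89.52383567 177.29295715]
0.62 [217.6, 282.7, 309.5, 387.1]
0.56 [302.8, 110.8, 330.9, 247.3]
2941 [110 300] [247 327]
[ 0.45346648 -0.33473113 -0.45565683] -26.107213362902456 0.03717171613155679
[ 0.45363891 -0.33477518 -0.45578369] -26.114481866495808 0.03719999485245851
[ 0.51861601 -0.36441788  2.6944994 ] 154.38344351098033 0.2464674150618409
bottle [[ 0.55095203 -0.493759    0.12      ]] tool [[ 0.65516455 -0.34619482  0.07      ]]
oil_bottle 0.95 [212.2, 384.1, 243.2, 419.9] [[ 0.56834997 -0.5196725   0.        ]]
toolholder 0.93 [294.4, 360.4, 315.6, 383.2] [[ 0.67037626 -0.36384905  0.        ]]
insert_case 0.53 [190.1, 364.7, 214.2, 385.4] [[ 0.47217825 -0.48982167  0.        ]]
```

View pics/w5.png

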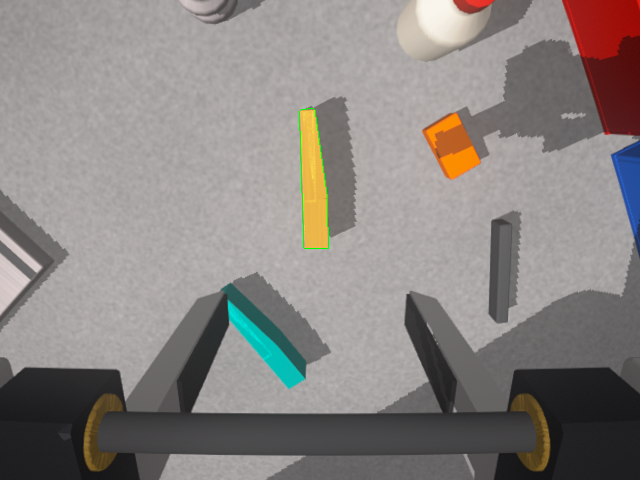

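The brass wedge is at (315,180), with its tip up and its straight face to the left. The teal look-alike is at (265,335), clear of the fingers.

```bash
python3 -c "
from h import *
to(.4535,-.3347,.019,-26.1-90)"
```

```text
t 12.63 q [-40.1  19.3  85.4  -0.3  75.6  77.2] jaw -117.2 F [ 0.6 -0.2  0.5]
shift [192.9  -1.3  -2.2] turn [-1.1  0.3 -0.2]
shift [192.9  -1.3  -2.2] turn [178.9  -0.3  -0.5]
```

arm_command(
  commands=[40,-1.3,-2.2,-1.1,0.3,-0.2,80,-1.3,-2.2,-1.1,0.3,-0.2,120,-1.3,-2.2,-1.1,0.3,-0.2,155,-1.3,-2.2,-1.1,0.3,-0.2,180,-1.3,-2.2,-1.1,0.3,-0.2,188,-1.3,-2.2,-1.1,0.3,-0.2,190,-1.3,-2.2,-1.1,0.3,-0.2,190,-1.3,-2.2,-1.1,0.3,-0.2],
  hand=60,
)

```text
time_s: 13.3
ee_pos: [0.4539, -0.3351, 0.0229]
orientation: [132.2, 89.9, -74.0]
wrist_force: [-0.6, -0.3, 0.3]
width: 0.0601
```

```bash
python3 -c "
from h import *
to(.4535,-.3347,.019,-26.1-90)"
```

```text
t 13.3 q [-40.1  32.5  94.1  -0.   53.4  76. ] jaw -116.1 F [-0.6 -0.3  0.3]
shift [ 3.9 -0.2  0.5] turn [-0. -0. -0.]
shift [ 3.9 -0.2  0.5] turn [ 1.8e+02 -1.0e-01  1.0e-01]
```

arm_command(
  commands=[3.5,0,0,0,0,0,3.5,0,0,0,0,0,3.5,0,0,0,0,0,3.5,0,0,0,0,0,3.5,0,0,0,0,0,3.5,0,0,0,0,0,3.5,0,0,0,0,0,3.5,0,0,0,0,0,3.5,0,0,0,0,0,3.5,0,0,0,0,0],
  hand=12,
  grip_force=55,
)

```text
time_s: 14.13
ee_pos: [0.4536, -0.3349, 0.0188]
orientation: [107.9, 90.0, -98.2]
wrist_force: [-1.8, 1.1, 4.9]
width: 0.0206
```

arm_command(
  commands=[-30,0,0,0,0,0,-70,0,0,0,0,0,-110,0,0,0,0,0,-130,0,0,0,0,0,-130,0,0,0,0,0,-130,0,0,0,0,0],
)

```text
time_s: 14.63
ee_pos: [0.4534, -0.3346, 0.148]
orientation: [75.0, 90.0, -131.1]
wrist_force: [-1.4, -0.1, -5.2]
width: 0.0207
```

```bash
python3 - <<'E'
from h import *
fx()
p=np.load('fx.npy');Rz=R.from_euler('z',p[2]).as_matrix();t=Rz@[-.135,-.0085,0]+[p[0],p[1],0];print(t)
to(t[0],t[1],.149,np.degrees(p[2])-90)
E
```

```text
t 14.63 fix [-256.  -316.3  148. ] Ffix [-1.4  0.3 -5.2] w 0.020675843686019914 jaw-fx -131.82
[ 0.48677027 -0.00557901  0.        ]
t 14.63 q [-40.1  22.7  89.6  -0.   67.7  76. ] jaw -116.1 F [-1.4 -0.1 -5.2]
shift [  -1.1 -310.1  115. ] turn [-41.8   0.   -0. ]
shift [  -1.1 -310.1  115. ] turn [138.2  -0.   -0. ]
```

arm_command(
  commands=[0,-310,115,-41.8,0,0,0,-310,115,-41.8,0,0,0,-310,115,-41.8,0,0,0,-310,115,-41.8,0,0,0,-310,115,-41.8,0,0,0,-310,115,-41.8,0,0,0,-310,115,-41.8,0,0,0,-310,115,-41.8,0,0,0,-310,115,-41.8,0,0,0,-310,115,-41.8,0,0,0,-310,115,-41.8,0,0],
)

```text
time_s: 15.55
ee_pos: [0.4861, -0.0058, 0.1465]
orientation: [-11.4, 89.8, -175.8]
wrist_force: [0.2, 0.1, -2.7]
width: 0.0208
```

```bash
python3 - <<'E'
from h import *
fx()
c=shot('wrist');p=np.load('fx.npy');im=c['img'][:,:,::-1].copy();Rz=R.from_euler('z',p[2]).as_matrix()
t=Rz@[.020,.025,0]+[p[0],p[1],0]
T=rpy(c['st']['orientation']);e0=c['st']['ee_pos'];wy=np.degrees(np.arctan2(T[1,1],T[0,1]))+90
for n,q,z,col in(('blue',p,0,(0,255,0)),('workpiece',(t[0],t[1],p[2]),.02,(0,0,255)),('wedge',(e0[0],e0[1],np.radians(wy)),e0[2]-.019,(255,0,255))):
    e=cv2.Canny((render(c,n,q,z,(0,0,640,480))>.5).astype(np.uint8)*255,50,100)>0;im[e]=col
cv2.imwrite('pics/w6.png',im);pickle.dump(c,open('w6.pkl','wb'))
E
```

```text
t 15.55 fix [-135.7   -8.6  146.5] Ffix [ 0.2  0.1 -2.7] w 0.02075145957938009 jaw-fx -89.99
```

View pics/w6.png

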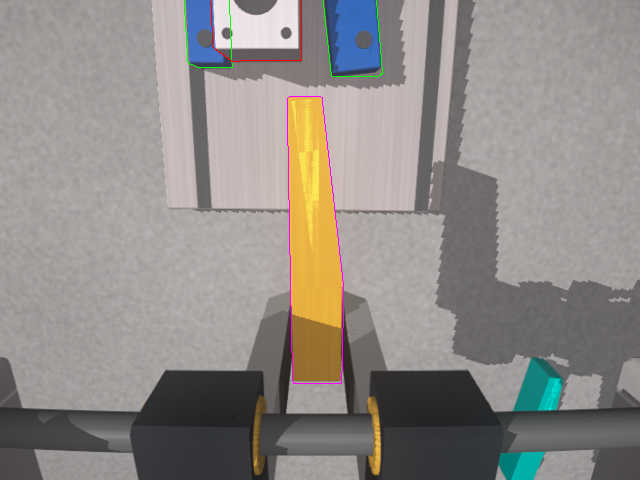

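arm_command(
  commands=[40,1,0,0,0,0,75,1,0,0,0,0,95,1,0,0,0,0,103,1,0,0,0,0,105,1,0,0,0,0,105,1,0,0,0,0],
)

```text
time_s: 16.1
ee_pos: [0.4874, -0.0074, 0.0437]
orientation: [26.9, 90.0, -137.5]
wrist_force: [0.6, -0.2, -2.5]
width: 0.021
```

```bash
python3 -c "
from h import *
fx()"
```

```text
t 16.1 fix [-134.9  -10.5   43.7] Ffix [ 0.5 -0.3 -2.5] w 0.0209689867174935 jaw-fx -90.08
```

arm_command(
  commands=[3,-0.8,0,0,0,0,4,-0.8,0,0,0,0,4,-0.8,0,0,0,0,4,-0.8,-10,0,0,0,4,-0.8,-20,0,0,0,4,-0.8,-30,0,0,0,4,-0.8,-40,0,0,0,4,-0.8,-40,0,0,0,4,-0.8,-40,0,0,0],
)

```text
time_s: 16.85
ee_pos: [0.5257, 0.0048, 0.0398]
orientation: [123.2, 90.0, -41.2]
wrist_force: [0.5, -0.4, -3.4]
width: 0.021
```

```bash
python3 -c "
from h import *
fx()"
```

```text
t 16.85 fix [-94.7  -9.   39.8] Ffix [ 0.4 -0.5 -3.4] w 0.021012012195141063 jaw-fx -90.0
```

arm_command(
  commands=[0,0,-8,0,0,0,0,0,-16,0,0,0,0,0,-24,0,0,0,0,0,-30,0,0,0,0,0,-30,0,0,0],
)

```text
time_s: 17.27
ee_pos: [0.5556, 0.0131, 0.0395]
orientation: [130.7, 90.0, -33.6]
wrist_force: [0.7, -0.6, -4.0]
width: 0.021
```

arm_command(
  commands=[0,0,-3,0,0,0,0,0,-6,0,0,0,0,0,-8,0,0,0,0,0,-8,0,0,0],
)

```text
time_s: 17.6
ee_pos: [0.5624, 0.0151, 0.0394]
orientation: [54.8, 90.0, -109.6]
wrist_force: [1.1, -1.7, -4.7]
width: 0.0204
```

```bash
python3 -c "
from h import *
fx()"
```

```text
t 17.6 fix [-56.6  -9.   39.4] Ffix [ 0.6 -2.  -4.7] w 0.02035320626672844 jaw-fx -90.02
```

arm_command(
  commands=[0.3,0,-1.5,0,0,0,0.5,0,-3,0,0,0,0.5,0,-4,0,0,0,0.5,0,-4,0,0,0],
)

```text
time_s: 17.93
ee_pos: [0.566, 0.0162, 0.0389]
orientation: [29.5, 90.0, -134.9]
wrist_force: [-0.8, -2.0, -3.0]
width: 0.0204
```

arm_command(
  commands=[0,0,-1,0,0,0,0,0,-2,0,0,0,0,0,-2,0,0,0],
)

```text
time_s: 18.18
ee_pos: [0.5674, 0.0168, 0.0388]
orientation: [-10.2, 89.9, -174.6]
wrist_force: [-6.6, -1.3, -0.2]
width: 0.0205
```

```bash
python3 -c "
from h import *
fx()"
```

```text
t 18.18 fix [-51.4  -8.7  38.8] Ffix [-6.7  0.5 -0.2] w 0.020456690625583872 jaw-fx -90.03
```

arm_command(
  commands=[0,0,-1,0,0,0,0,0,-2,0,0,0,0,0,-2,0,0,0],
)

```text
time_s: 18.43
ee_pos: [0.5683, 0.0172, 0.0388]
orientation: [-11.5, 89.7, -175.9]
wrist_force: [-15.1, -3.6, 6.8]
width: 0.0206
```

arm_command(
  commands=[0,0,-1,0,0,0,0,0,-2,0,0,0,0,0,-2,0,0,0],
)

```text
time_s: 18.68
ee_pos: [0.5692, 0.0175, 0.0387]
orientation: [-10.3, 89.6, -174.7]
wrist_force: [-23.3, -6.1, 12.4]
width: 0.0208
```

```bash
python3 -c "
from h import *
fx()"
```

```text
t 18.68 fix [-49.3  -8.5  38.7] Ffix [-24.1   0.5  12.4] w 0.020789987479961348 jaw-fx -90.03
```

arm_command(
  commands=[-0.5,0,-0.5,0,0,0,-0.5,0,-1.5,0,0,0,-0.5,0,-1.5,0,0,0,-0.5,0,-1.5,0,0,0],
)

```text
time_s: 19.02
ee_pos: [0.57, 0.0178, 0.0387]
orientation: [-10.0, 89.5, -174.3]
wrist_force: [-25.3, -7.1, 9.9]
width: 0.0207
```

arm_command(
  commands=[0,0,-1,0,0,0,0,0,-1,0,0,0,0,0,-1,0,0,0],
)

```text
time_s: 19.27
ee_pos: [0.5707, 0.018, 0.0386]
orientation: [-9.8, 89.4, -174.2]
wrist_force: [-26.3, -7.6, 10.3]
width: 0.0202
```

```bash
python3 -c "
from h import *
fx()"
```

```text
t 19.27 fix [-47.8  -8.5  38.6] Ffix [-27.4  -0.2  10.3] w 0.020217709672175725 jaw-fx -90.02
```

arm_command(
  commands=[0,0,0,0,0,0,0,0,0,0,0,0,0,0,0,0,0,0,0,0,0,0,0,0],
  hand=50,
)

```text
time_s: 19.6
ee_pos: [0.5746, 0.0186, 0.0398]
orientation: [150.4, 89.9, -13.9]
wrist_force: [0.2, 0.5, -0.6]
width: 0.0439
```

arm_command(
  commands=[-30,0,0,0,0,0,-65,0,0,0,0,0,-90,0,20,0,0,0,-100,0,45,0,0,0,-100,0,45,0,0,0,-100,0,45,0,0,0],
)

```text
time_s: 20.1
ee_pos: [0.531, 0.0062, 0.1405]
orientation: [153.4, 89.9, -10.9]
wrist_force: [0.1, 0.6, -0.1]
width: 0.0502
```

```bash
cat > chk.py <<'E'
from h import *
import sys
fx()
c=shot('wrist');p=np.load('fx.npy');im=c['img'][:,:,::-1].copy();Rz=R.from_euler('z',p[2]).as_matrix()
F=lambda x,y:(Rz@[x/1000,y/1000,0]+[p[0],p[1],0])
H=hsv(c);m=blob((H[...,0]>12)&(H[...,0]<32)&(H[...,1]>110)&(H[...,2]>60)&(np.arange(480)[:,None]<420),None)
b=((H[...,0]>100)&(H[...,0]<125)&(H[...,1]>100)&(H[...,2]>30)).astype(np.uint8)
t=F(-48,-8.5);w,f=fit([(c,m)],'wedge',(t[0],t[1],p[2]),.02)
fxw=((np.array([w[0],w[1],0])-[p[0],p[1],0])@Rz)*1000
print('wedge fix',np.round(fxw,1),np.degrees(w[2]-p[2]),f,m.sum())
n=F(20,25)
d=spotter.trace(c,'workpiece')
for k in d[:2]:
    ys,xs=np.where(k['pixels']);print(k['p'],k['box'])
    q,f2=fit([(c,k['pixels'])],'workpiece',(n[0],n[1],p[2]),.02);print('block fix',np.round(((np.array([q[0],q[1],0])-[p[0],p[1],0])@Rz)*1000,1),np.degrees(q[2]-p[2]),f2)
for nm,q,z,col in(('blue',p,0,(0,255,0)),('workpiece',(n[0],n[1],p[2]),.02,(0,0,255)),('wedge',w,.02,(255,0,255))):
    e=cv2.Canny((render(c,nm,q,z,(0,0,640,480))>.5).astype(np.uint8)*255,50,100)>0;im[e]=col
cv2.imwrite(sys.argv[1],im)
E
python3 chk.py pics/w7.png
```

```text
t 20.1 fix [-89.2  -9.1 140.5] Ffix [ 0.3  0.6 -0.1] w 0.05020025026604755 jaw-fx -90.03
wedge fix [-49.6  -8.1   0. ] -0.6595080655819512 0.023396441607341445 5819
0.65 [209.2, 21.4, 298.3, 136.3]
block fix [18.8 24.6  0. ] -0.5695072326998635 0.03829123458864947
```

View pics/w7.png

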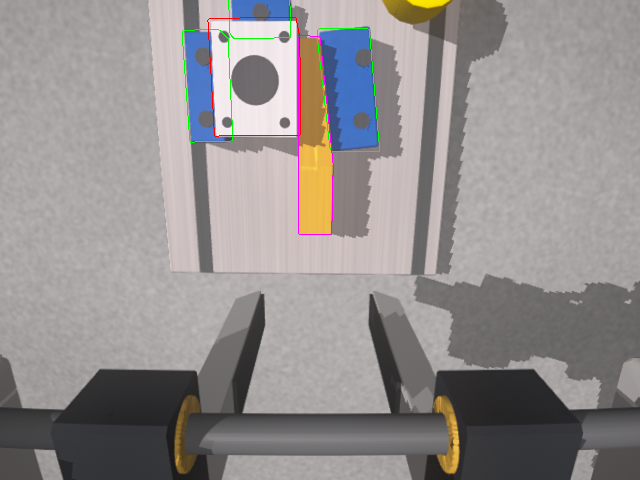

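arm_command(
  commands=[30,-1,2,0,0,0,65,-1,2,0,0,0,90,-1,2,0,0,0,99,-1,2,0,0,0,101,-1,2,0,0,0,101,-1,2,0,0,0],
  hand=0,
  grip_force=20,
)

```text
time_s: 20.7
ee_pos: [0.529, 0.0068, 0.0384]
orientation: [5.0, 89.9, -159.4]
wrist_force: [-0.3, 0.6, 0.4]
width: 0.0135
```

```bash
python3 -c "
from h import *
fx()"
```

```text
t 20.7 fix [-91.   -8.   38.4] Ffix [-0.1  0.7  0.4] w 0.013531956210923332 jaw-fx -90.01
```

Fingers are still closing. I'll let them finish, then push.

arm_command(
  commands=[0,0,0,0,0,0,0,0,-3,0,0,0,0,0,-6,0,0,0,0,0,-9,0,0,0,0,0,-11,0,0,0,0,0,-12,0,0,0,0,0,-12,0,0,0],
)

```text
time_s: 21.28
ee_pos: [0.5385, 0.0095, 0.0385]
orientation: [-4.2, 89.7, -168.6]
wrist_force: [-16.0, -4.7, 11.1]
width: 0.0003
```

arm_command(
  commands=[0,0,-1,0,0,0,0,0,-2,0,0,0,0,0,-2,0,0,0],
)

```text
time_s: 21.53
ee_pos: [0.5386, 0.0096, 0.0384]
orientation: [-5.8, 89.4, -170.2]
wrist_force: [-33.0, -9.9, 23.6]
width: 0.0004
```

```bash
python3 -c "
from h import *
fx()"
```

```text
t 21.53 fix [-81.   -7.9  38.4] Ffix [-34.4  -0.6  23.6] w 0.00041788843878318415 jaw-fx -90.02
```

arm_command(
  commands=[-1,0,5,0,0,0,-1,0,5,0,0,0,-1,0,2,0,0,0,-1,0,0,0,0,0,-1,0,-0.5,0,0,0,-1,0,-0.5,0,0,0],
)

```text
time_s: 22.03
ee_pos: [0.5387, 0.0097, 0.039]
orientation: [-6.5, 89.3, -170.8]
wrist_force: [-37.8, -11.7, 25.8]
width: 0.0006
```

```bash
python3 -c "
from h import *
fx()"
```

```text
t 22.03 fix [-80.9  -7.8  39. ] Ffix [-39.5  -1.   25.8] w 0.000632626923312143 jaw-fx -90.01
```

arm_command(
  commands=[0,0,5,0,0,0,0,0,10,0,0,0,-30,0,15,0,0,0,-65,0,15,0,0,0,-100,0,12,0,0,0,-100,0,12,0,0,0,-100,0,12,0,0,0],
  hand=50,
)

```text
time_s: 22.62
ee_pos: [0.5323, 0.0076, 0.1413]
orientation: [158.1, 89.8, -6.2]
wrist_force: [-1.1, 0.9, -1.4]
width: 0.0438
```

```bash
python3 chk.py pics/w8.png
```

```text
t 22.62 fix [-87.6  -8.1 141.3] Ffix [-0.8  1.1 -1.4] w 0.043778167690603983 jaw-fx -90.01
wedge fix [-50.4  -8.1   0. ] -0.7514501231103501 0.03989014935237545 5657
0.67 [212.4, 24.1, 302.9, 140.0]
block fix [19.1 24.7  0. ] -0.4495983195364153 0.03584665835161449
0.21 [151.3, 2.1, 464.0, 276.7]
block fix [31.5 57.2  0. ] -0.5554297519271407 0.8794115212397283
```

View pics/w8.png

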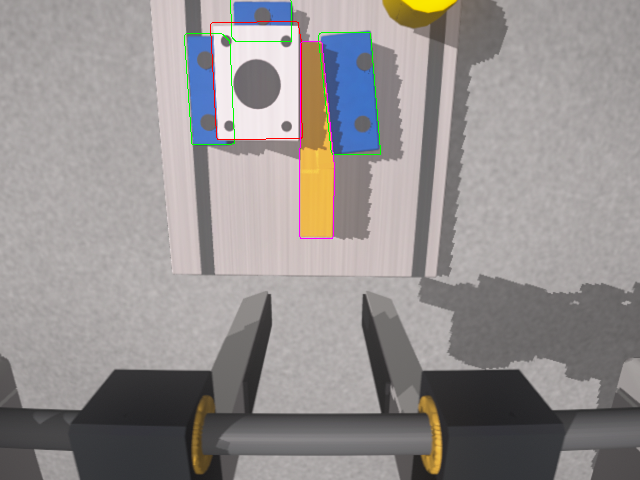

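The wedge held at 39 N without advancing. However, about 25 N of that push was downward rub, so I'll push once more with the vertical load relieved.

arm_command(
  commands=[30,-0.2,5,0,0,0,65,-0.2,5,0,0,0,90,-0.2,5,0,0,0,100,-0.2,5,0,0,0,100,-0.2,5,0,0,0,100,-0.2,0,0,0,0,100,-0.2,-4,0,0,0,99,-0.2,-6,0,0,0,98,-0.2,-7,0,0,0,97,-0.2,-8,0,0,0,97,-0.2,-8,0,0,0],
  hand=0,
)

```text
time_s: 23.63
ee_pos: [0.5385, 0.0097, 0.0428]
orientation: [12.6, 89.9, -151.7]
wrist_force: [-4.8, -0.7, 2.9]
width: 0.0002
```

```bash
python3 -c "
from h import *
fx()"
```

```text
t 23.63 fix [-81.1  -7.7  42.8] Ffix [-4.8  0.6  2.9] w 0.00023798528668469746 jaw-fx -90.02
```

arm_command(
  commands=[-0.7,0,-1,0,0,0,-1.3,0,-2,0,0,0,-2,0,-3,0,0,0,-2,0,-3,0,0,0],
)

```text
time_s: 23.97
ee_pos: [0.5386, 0.0098, 0.043]
orientation: [-6.5, 89.5, -170.8]
wrist_force: [-16.4, -7.3, -1.4]
width: 0.0002
```

arm_command(
  commands=[-0.5,0,-0.7,0,0,0,-0.7,0,-1,0,0,0,-0.7,0,-1,0,0,0],
)

```text
time_s: 24.22
ee_pos: [0.5387, 0.0099, 0.0432]
orientation: [-7.3, 89.4, -171.7]
wrist_force: [-19.9, -10.0, -2.6]
width: 0.0005
```

```bash
python3 -c "
from h import *
fx()"
```

```text
t 24.22 fix [-80.8  -7.6  43.2] Ffix [-21.8  -4.3  -2.6] w 0.0005441719659154234 jaw-fx -90.03
```

arm_command(
  commands=[-0.2,-0.3,-1,0,0,0,-0.4,-0.3,-2,0,0,0,-0.4,-0.3,-2,0,0,0],
)

```text
time_s: 24.47
ee_pos: [0.5388, 0.0099, 0.0432]
orientation: [-5.5, 89.1, -169.9]
wrist_force: [-33.7, -16.5, 4.2]
width: 0.0004
```

```bash
python3 -c "
from h import *
fx()"
```

```text
t 24.47 fix [-80.7  -7.6  43.2] Ffix [-36.9  -6.8   4.2] w 0.00038694744442398384 jaw-fx -90.03
```

arm_command(
  commands=[0,0,6,0,0,0,0,0,14,0,0,0,-30,0,18,0,0,0,-65,0,18,0,0,0,-100,0,16,0,0,0,-100,0,16,0,0,0,-100,0,16,0,0,0],
)

```text
time_s: 25.05
ee_pos: [0.5299, 0.0074, 0.1477]
orientation: [159.2, 89.7, -5.1]
wrist_force: [-0.0, -0.3, -0.9]
width: 0.0007
```

```bash
python3 chk.py pics/w9.png
```

```text
t 25.05 fix [-89.9  -7.6 147.7] Ffix [-0.1 -0.3 -0.9] w 0.0007355183288232903 jaw-fx -90.01
wedge fix [-50.4  -8.3   0. ] -0.5157565655902936 0.03610450776996377 5437
0.8 [214.8, 22.4, 301.9, 136.2]
block fix [18.9 24.6  0. ] 0.6887732332565533 0.03938469913835829
```

```bash
python3 -c "
from h import *
print(close_job())"
```

```text
the job is handed in; nothing more can be done
None
```

The block is in the corner of the rail and end stop, the brass wedge is jammed in beside it, and the job is handed in at about 25 s of the 72 s. `close_job()` gives no verdict, so the result rests on my own checks.

**What I did**
- I placed the silver block on the plate and slid it until I felt the end stop (about 11 N) and the rail (about 16 N), then let go.
- I inserted the brass wedge flat and tip first, straight face to the block. I then pushed its tail with closed fingers and pulled clear. As far as I know, nothing else was touched, but I did not re-measure the bystanders.

**Last checks**
- **Wedge jammed:** pushes of about 39 N and 37 N moved it no further (0.4 mm at most). I did not measure how hard it presses on the block now that it is released.
- **Wedge position:** the camera puts it about 1.4 mm short of just-filled, or about 0.8 mm short after allowing for the fixture error below. The limit is 4 mm short, and I expected 0 to 2 mm past.
- **Block position:** the camera puts it about 1.1 mm short in x and 0.4 mm short in y. By touch, home in x is about 0.6 mm short of the camera's nest point, so part of this is error in my fixture estimate.

**Disagreements**
- The block's angle read between -0.6° and +0.7° from one picture to the next, which I take as fit noise; the limit is about 2.3°.
- While I was driving the gripped wedge, the force levelled off near 27 N as the hand kept moving, so the pads probably slipped. That is why I finished by pushing on the tail.
- About 25 N of the first 39 N push was downward rub, so I repeated the push with the vertical load nearly removed (the 37 N one).

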